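# Load the red cord bobbin on the sprung winder and hold it home

## Task

Slide the red cord bobbin straight up off its post on the rack, set it over the brass nose of the green winder, and press it down gently against the sprung plunger until its bottom flange is firmly home on the steel stop collar. Finish while holding it pressed down there, upright in the gripper, so that a helper can fit the locking pin: do not let go. Leave the other two bobbins on their posts and the toy engines and glue bottle where they are.

Things in the scene. Friction and masses are not known exactly. Their poses are not given: they have to be found in the camera images.
- red_bobbin: Rigid wooden bobbin wound with red cord, upright on one of the three rack posts (which varies), 0.08 to 0.17 kg. Origin: centre of the underside, z up its axis. Flange 64 mm across, 4 mm thick; winding 58 mm across to z = 33 mm (flat top); bare round neck 28 mm across, z = 33 to 65 mm, to be gripped from above. A 16 mm bore runs right through.
- blue_bobbin: Rigid wooden bobbin wound with blue cord, upright on one of the three rack posts (which varies), 0.08 to 0.17 kg. Origin: centre of the underside, z up its axis. Flange 64 mm across, 4 mm thick; winding 58 mm across to z = 33 mm (flat top); bare round neck 28 mm across, z = 33 to 65 mm, to be gripped from above. A 16 mm bore runs right through. Stays on its post.
- green_bobbin: Rigid wooden bobbin wound with green cord, upright on one of the three rack posts (which varies), 0.08 to 0.17 kg. Origin: centre of the underside, z up its axis. Flange 64 mm across, 4 mm thick; winding 58 mm across to z = 33 mm (flat top); bare round neck 28 mm across, z = 33 to 65 mm, to be gripped from above. A 16 mm bore runs right through. Stays on its post.
- rack: Fixed wooden rack: base 80 x 270 x 12 mm high, with three upright steel posts, 12 mm across with tapered tips, in a row along its y axis at y = -95, 0 and +95 mm. Origin: centre of the underside, on the table. Bobbins stand on the base (12 mm up); the post tips are 86 mm above the origin, so a bobbin's underside must rise 74 mm to come free.
- winder: Fixed green cord winder. Origin: on the plunger's axis at the table. Base plate 12 mm thick, from x = -135 to +55 mm and y = -50 to +50 mm; drive housing 62 mm high over x = -131 to -65 mm. z up.
- stop_collar: Fixed dark steel ring around the plunger, the hard stop: 72 mm outside, 40 mm inside, its origin 12 mm above the table on the plunger's axis, its flat top 28 mm higher (40 mm above the table).
- stop_top (a point): Centre of the stop collar's top face, on the plunger's axis, 40 mm above the table. The bobbin is home when its underside lies at this height.
- shoulder (a point): Centre of the plunger's flat brass shoulder (30 mm across), which carries the bobbin's underside; it moves with the plunger, 60 mm above the table when free, 40 mm when home. A brass guide nose stands 30 mm above it, 11 mm across, its top 10 mm tapering to 4 mm; it enters the bobbin's bore with 2.5 mm clearance all round.
- plunger (a joint): Travel of the sprung plunger straight down, m: 0 when free, 0.020 when a bobbin on it meets the stop collar. Spring: 3 N to start it, 9 N at 0.020 (so a downward push beyond 9 N rests on the collar; 12 to 25 N in all is a good firm push). It springs back when let go.
- engine_a: Wooden toy locomotive, loose bystander, 130 x 58 x 79 mm high, origin at the centre of its underside, x along its length.
- engine_b: Wooden toy locomotive, loose bystander, 130 x 58 x 79 mm high, origin at the centre of its underside, x along its length.
- engine_c: Wooden toy locomotive, loose bystander, 130 x 58 x 79 mm high, origin at the centre of its underside, x along its length.
- glue: White glue bottle, loose bystander, 52 mm across, 130 mm high, origin at the centre of its underside.
Mind the look-alikes: they are no part of the job. There is more than one size of the red_bobbin; the one meant has the size given above.

How it is judged:
By the outcome, as a careful person would: the job done as asked, in the order asked, and still so for the second after the job is handed in, while the arm keeps its last pose, push and grip.
It also fails if it takes over 48 s, if anything falls off the work surface, if the arm or the gripper's body presses on something with over 40 N, if the wrist force passes 120 N, or if a joint passes its speed limit or range.

## Robot

A 6-joint arm with a two-finger parallel gripper is mounted at the origin on the work surface. World frame = base frame: x ahead of the robot, y to its left, z up, the work surface at z = 0. Lengths are in m, angles in rad, forces in N, time in s.
With the tool pointing down it reaches from about 0.3 to 0.875 m from the base axis. Payload 6.4 kg.
Tool frame: the origin (TCP) lies between the finger pads; the fingertips stand 19 mm ahead of it and the grasp point (between the pads) is the TCP; z points along the fingers, y is the direction in which the jaws open and shut (so a half turn about z gives the same grasp; the last joint's range is limited). The gripper opens to 85 mm and grips with 20 to 120 N. Pads are 22 mm wide; open, the fingers measure 114 mm over their backs; the gripper's body (76 mm by 85 mm) begins 54 mm behind the grasp point. The pads swing forward as they close: fully open they stand 13 mm farther back than shut.
Start: joints at [-1.428, 0.181, 1.607, -0, 1.354, -0.206], TCP at [0.197, -0.54, 0.25] pointing down, gripper open.
Joint ranges: [-2.99, 2.99], [-0.89, 2.07], [0.3, 2.58], [-1.14, 4.28], [0, 2.63], [-3.12, 3.12]. Speed limits (rad/s): [2.57, 2.57, 3.01, 3.14, 3.14, 3.14].

## Interface

Orientations are given as a unit quaternion [w, x, y, z].
In Python, from bench import * gives the robot as it stands.
- The arm moves only by the tool apply_moves, never from a script. Its argument "moves" is a list that holds one entry, the list of rows, each a list of 7 numbers: the shift along the tool's x, y, z in cm, then the turn, a rotation vector about the tool's x, y, z in rad, then the opening, from 0 (shut) to 1 (fully open). A call has 1 to 8 rows; each row is the pose to reach, as a shift and turn from the pose commanded when the call began, along the tool's axes at that moment; what a row does not reach only later rows make up. A row lasts 1/10 s, in which the tool goes at most 50 mm and 8.59 degrees, less where a joint would pass 70% of its speed; a pose out of reach is approached as far as the arm can. A call with a gripper value outside its range is refused whole. The fingers move at their own pace and stop on an object; the grip force is fixed at half the most. Time passes only in rows, so rows that repeat a pose let the fingers close. It gives the time, the measured TCP pose, the force and the opening at its end, in the units of the state.
- get_obs(): the state, without advancing time (a new reading comes with each control period).
- camera(name): name is "side" or "top"; returns the picture (420x560x3 uint8, red, green, blue); there is no depth.
- get_calibration(name): a dict with "vertical_fov" (degrees; the focal length in pixels is half the picture's height over the tangent of half this angle, whatever the lens; pixels are square), "cx", "cy" (the principal point, pixels), "k1" (the pictures are not rectified: a ray, as slopes to the right and down, at radius r is drawn at 1 + k1 r^2 times it, then the intrinsics apply), "R" (3x3) and "t" (3): a world point X has camera coordinates R X + t. Camera axes: x right, y down, z forward; pixel columns grow to the right and rows downward; lengths in m; the calibration is good to about 2 mm. A picture is of the moment at which its call begins. get_calibration takes no time and is no camera call.
- hand_in(): hands the job in, once; it reports no verdict.
The state is a dict: "time_s": time; "q": joint angles; "dq": joint speeds; "joint_efforts": joint torques, N m; "eef_pos": TCP position; "eef_rot": TCP orientation; "wrist_force": force on the tool from outside, world axes, zero at the start; "torque": the same for the moment, N m; "opening": opening from 0.0 (shut) to 1.0 (fully open).
Only numpy, scipy, OpenCV 4.12 (cv2) and the standard library are available. Lean on these libraries where they do the work, as an engineer would, in place of code of your own. Each camera call takes 0.05 s, during which the arm holds its last target. There are 200 camera calls.

## Working session

There is one attempt and no reset: what is moved stays moved. The work goes in short steps, Python scripts to look and compute and a tool call to move; the robot and the scene stay as the last step left them, time stands still between calls to the robot, and variables do not carry over. Pictures are saved under pics/ and viewed, about 8 in all and at most 12, crops included, and the job is handed in when it is done.

Besides the shell and the picture viewer there is one more tool, called after ">>>" by a JSON object that holds its "api" and its "payload", one argument or row to a line. apply_moves: Moves the arm, as the interface text tells. Its arguments: {"type":"object","properties":{"moves":{"type":"array","items":{"type":"array","items":{"type":"array","items":{"type":"number"}}}}},"required":["moves"]}

```bash
mkdir -p pics; python3 - <<'E'
from bench import *
import cv2
for n in("top","side"):
    cv2.imwrite(f"pics/{n}0.png",camera(n)[:,:,::-1]); c=get_calibration(n); print(n,c)
o=get_obs();print(o)
E
```

```text
top {'vertical_fov': 49.50785843557407, 'cx': 274.0531480090525, 'cy': 210.1111467268461, 'k1': -0.11967291325217977, 'R': array([[ 2.53355778e-02, -9.99679002e-01, -2.93653960e-05],
       [-9.96711385e-01, -2.52581056e-02, -7.69963809e-02],
       [ 7.69709235e-02,  1.98001663e-03, -9.97031372e-01]]), 't': array([-0.00297949,  0.59866613,  1.00599571])}
side {'vertical_fov': 49.75757032161877, 'cx': 280.94254028175806, 'cy': 203.0393162111468, 'k1': -0.08710165210414793, 'R': array([[-0.9680451 , -0.25039061, -0.0139008 ],
       [-0.15147218,  0.62799041, -0.76333756],
       [ 0.19986212, -0.7368396 , -0.64585025]]), 't': array([0.54617248, 0.13790585, 1.05936549])}
{'time_s': 0.1, 'q': array([-1.42828637e+00,  1.81454762e-01,  1.60788605e+00,  6.20481726e-07,
        1.35381998e+00, -2.06305427e-01]), 'dq': array([-0.00038165, -0.00253929, -0.00136698, -0.00298816, -0.00025106,
        0.00048492]), 'joint_efforts': array([ 6.58381359e-04, -4.45873439e+01, -3.52239311e+01, -2.57215042e-04,
        4.09789194e-03,  2.46080234e-06]), 'eef_pos': array([ 0.196473  , -0.53990103,  0.24949158]), 'eef_rot': array([-7.83661331e-04,  9.84829201e-01,  1.73524725e-01,  2.53085717e-05]), 'wrist_force': array([0.7593403 , 0.31122383, 0.21385465]), 'torque': array([-0.03830584, -0.02592623, -0.07777261]), 'opening': 1.0034889229309434}
```

View pics/top0.png

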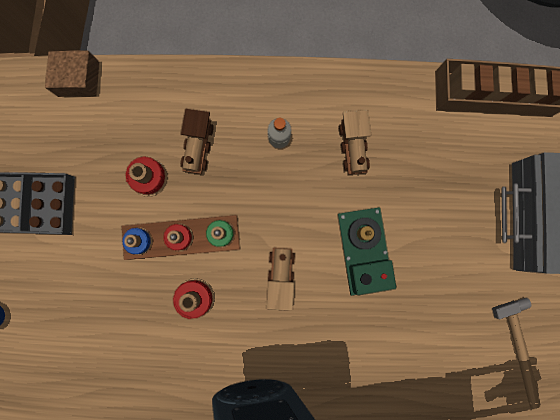

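View pics/side0.png

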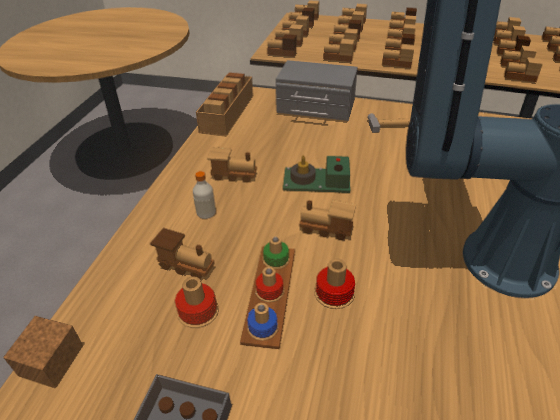

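The top view shows the red bobbin in the middle of the rack at about (177,237), between blue (136,240) and green (219,233). The two loose larger red ones are look-alikes, and the winder nose is at about (366,232). Next I'll zoom in.

```bash
cat > h.py <<'E'
import numpy as np, cv2, pickle
from bench import *
def K(n):
    c=get_calibration(n); f=210/np.tan(np.radians(c["vertical_fov"])/2)
    return c,f
def proj(n,X):
    c,f=K(n); p=np.atleast_2d(X)@c["R"].T+c["t"]; s=p[:,:2]/p[:,2:]
    s=s*(1+c["k1"]*(s**2).sum(1,keepdims=True)); return s*f+[c["cx"],c["cy"]]
def ray(n,uv):
    c,f=K(n); d=(np.array(uv,float)-[c["cx"],c["cy"]])/f; s=d.copy()
    for _ in range(20): s=d/(1+c["k1"]*(s@s))
    return -c["R"].T@c["t"], c["R"].T@np.array([s[0],s[1],1])
def onz(n,uv,z):
    o,d=ray(n,uv); return o+d*(z-o[2])/d[2]
def tri(uvt,uvs):
    A=[];b=[]
    for n,uv in(("top",uvt),("side",uvs)):
        o,d=ray(n,uv); d/=np.linalg.norm(d); P=np.eye(3)-np.outer(d,d); A.append(P); b.append(P@o)
    return np.linalg.lstsq(np.vstack(A),np.hstack(b),rcond=None)[0]
E
python3 - <<'E'
from h import *
t=cv2.imread("pics/top0.png"); s=cv2.imread("pics/side0.png")
z=lambda i,x,y,w,h,k:cv2.resize(i[y:y+h,x:x+w],None,fx=k,fy=k,interpolation=cv2.INTER_CUBIC)
a=np.hstack([z(t,115,205,130,60,3),z(t,335,200,130,60,3)[:, :390]])
b=np.hstack([z(s,240,230,65,120,3),z(s,275,145,80,120,3)])
c=np.zeros((600,800,3),np.uint8); c[:180,:780]=a; c[190:550,:b.shape[1]]=b
cv2.imwrite("pics/z0.png",c)
# colour masks
for n,i in(("top",t),("side",s)):
    hsv=cv2.cvtColor(i,cv2.COLOR_BGR2HSV)
    for col,(lo,hi) in dict(red=((0,200,60),(6,255,255)),green=((50,130,30),(75,255,255)),blue=((100,150,30),(125,255,255))).items():
        m=cv2.inRange(hsv,lo,hi)
        if col=="red": m|=cv2.inRange(hsv,(174,200,60),(180,255,255))
        k,l,st,ce=cv2.connectedComponentsWithStats(m)
        for j in range(1,k):
            if st[j,4]>80: print(n,col,st[j],ce[j].round(1))
E
```

```text
top blue [123 228  27  26 363] [138.2 240.9]
side red [316 267  39  39 901] [334.8 288.7]
side red [256 273  27  27 428] [269.4 287.6]
side red [175 284  41  40 820] [195.2 306.1]
side green [264 243  24  17 196] [275.8 252.4]
side blue [248 308  29  24 306] [262.4 321.3]
```

View pics/z0.png

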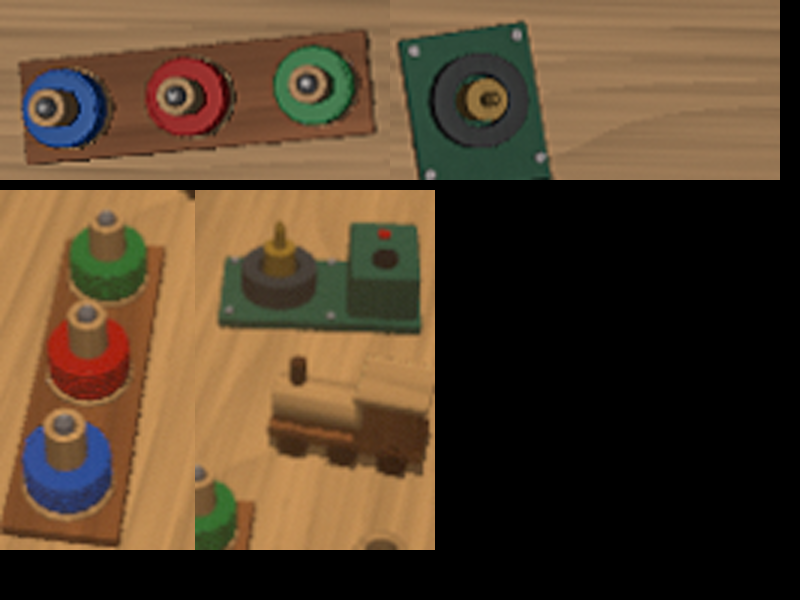

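The crops show the post tips, neck rims, rack corners, collar and nose clearly. I'll turn these into positions and check that they agree.

```bash
python3 - <<'E'
from h import *
np.set_printoptions(precision=4,suppress=True)
t=cv2.imread("pics/top0.png"); s=cv2.imread("pics/side0.png")
T=lambda x,y:(115+(x+.5)/3-.5,205+(y+.5)/3-.5); W=lambda x,y:(335+(x-390+.5)/3-.5,200+(y+.5)/3-.5)
S=lambda x,y:(240+(x+.5)/3-.5,230+(y-190+.5)/3-.5); V=lambda x,y:(275+(x-195+.5)/3-.5,145+(y-190+.5)/3-.5)
for n,a,b in(("blue",(46,109),(66,424)),("red",(177,97),(86,312)),("green",(307,84),(106,219))):
    print(n,onz("top",T(*a),.083),onz("side",S(*b),.080),tri(T(*a),S(*b)))
c=[onz("top",T(*p),.012) for p in((20,62),(370,30),(376,133),(28,163))]
print("rack",np.mean(c,0),c)
print("nose tip",onz("top",W(490,99),.09),onz("side",V(280,222),.09),tri(W(490,99),V(280,222)))
# masks
def comp(i,lo,hi,near):
    m=cv2.inRange(cv2.cvtColor(i,cv2.COLOR_BGR2HSV),lo,hi); k,l,st,ce=cv2.connectedComponentsWithStats(m)
    j=1+np.argmin(np.hypot(*(ce[1:]-near).T)+1e3*(st[1:,4]<40)); return (l==j).astype(np.uint8),st[j]
for n,i,p in(("top",t,(365,233)),("side",s,(303,180))):
    x,y=p; print(n,[tuple(cv2.cvtColor(i,cv2.COLOR_BGR2HSV)[y,x+d]) for d in range(-18,19,3)])
print([tuple(cv2.cvtColor(t,cv2.COLOR_BGR2HSV)[237,177+d]) for d in range(-15,20,2)])
# bolts of winder plate, top view; plate corners
print("plate top corners",[onz("top",W(*p),.012) for p in((399,40),(525,22))])
E
```

```text
blue [0.5197 0.3191 0.083 ] [0.5176 0.3248 0.08  ] [0.5192 0.3215 0.0752]
red [0.531  0.2245 0.083 ] [0.5309 0.2297 0.08  ] [0.5315 0.2262 0.0759]
green [0.5428 0.132  0.083 ] [0.5412 0.1377 0.08  ] [0.5428 0.133  0.075 ]
rack [0.5322 0.225  0.012 ] [array([0.5552, 0.364 , 0.012 ]), array([0.5869, 0.0943, 0.012 ]), array([0.5088, 0.0873, 0.012 ]), array([0.478 , 0.3542, 0.012 ])]
nose tip [ 0.5506 -0.1878  0.09  ] [ 0.5485 -0.1877  0.09  ] [ 0.5496 -0.1881  0.0895]
top [(np.uint8(74), np.uint8(95), np.uint8(59)), (np.uint8(0), np.uint8(0), np.uint8(59)), (np.uint8(0), np.uint8(0), np.uint8(56)), (np.uint8(65), np.uint8(54), np.uint8(52)), (np.uint8(18), np.uint8(145), np.uint8(44)), (np.uint8(18), np.uint8(143), np.uint8(146)), (np.uint8(19), np.uint8(159), np.uint8(45)), (np.uint8(19), np.uint8(146), np.uint8(75)), (np.uint8(18), np.uint8(147), np.uint8(83)), (np.uint8(20), np.uint8(62), np.uint8(49)), (np.uint8(75), np.uint8(9), np.uint8(54)), (np.uint8(0), np.uint8(5), np.uint8(49)), (np.uint8(77), np.uint8(131), np.uint8(70))]
side [(np.uint8(53), np.uint8(74), np.uint8(89)), (np
[... 729 characters left out ...]
uint8(84), np.uint8(64)), (np.uint8(11), np.uint8(12), np.uint8(173)), (np.uint8(0), np.uint8(7), np.uint8(73)), (np.uint8(108), np.uint8(91), np.uint8(28)), (np.uint8(15), np.uint8(112), np.uint8(176)), (np.uint8(17), np.uint8(116), np.uint8(55)), (np.uint8(12), np.uint8(142), np.uint8(52)), (np.uint8(1), np.uint8(177), np.uint8(164)), (np.uint8(1), np.uint8(177), np.uint8(154)), (np.uint8(1), np.uint8(173), np.uint8(167)), (np.uint8(1), np.uint8(228), np.uint8(57)), (np.uint8(19), np.uint8(101), np.uint8(71)), (np.uint8(11), np.uint8(144), np.uint8(129)), (np.uint8(12), np.uint8(145), np.uint8(118))]
plate top corners [array([ 0.5965, -0.1335,  0.012 ]), array([ 0.6127, -0.2305,  0.012 ])]
```

```bash
cat >> h.py <<'E'
from scipy.spatial.transform import Rotation as Ro
def go(p,yaw):
    "row to reach TCP p, pointing down, tool x at yaw deg"
    o=get_obs(); q=o["eef_rot"]; R=Ro.from_quat([q[1],q[2],q[3],q[0]])
    G=Ro.from_euler("z",yaw,degrees=True)*Ro.from_euler("x",180,degrees=True)
    print("t",round(o["time_s"],2),"pos",o["eef_pos"].round(4),"op",round(o["opening"],3),"F",o["wrist_force"].round(2),"tq",o["torque"].round(3))
    print("row",((R.inv().apply(np.array(p)-o["eef_pos"]))*100).round(2),(R.inv()*G).as_rotvec().round(3))
E
python3 -c "
from h import *
go([.5312,.2258,.20],97.1)"
```

```text
t 0.1 pos [ 0.1965 -0.5399  0.2495] op 1.003 F [0.76 0.31 0.21] tq [-0.038 -0.026 -0.078]
row [ 57.63 -60.51   5.06] [-1.000e-03 -1.000e-03 -1.346e+00]
```

>>> {"api": "apply_moves", "payload": {
  "moves": [
    [[57.6,-60.5,3,0,0,-1.346,1],[57.6,-60.5,3,0,0,-1.346,1],[57.6,-60.5,3,0,0,-1.346,1],[57.6,-60.5,3,0,0,-1.346,1],[57.6,-60.5,3,0,0,-1.346,1],[57.6,-60.5,3,0,0,-1.346,1],[57.6,-60.5,3,0,0,-1.346,1],[57.6,-60.5,3,0,0,-1.346,1]]
  ]
}}

```text
time_s: 0.9
eef_pos: [0.3568, -0.1721, 0.2358]
eef_rot: [0.0, 0.713, 0.701, 0.0]
wrist_force: [0.8, 0.1, -0.5]
opening: 1.002
```

```bash
python3 -c "
from h import *
go([.5312,.2258,.20],97.1)"
```

```text
t 0.9 pos [ 0.3568 -0.1721  0.2358] op 1.002 F [ 0.83  0.08 -0.48] tq [ 0.004 -0.02  -0.033]
row [40.07 16.78  3.58] [ 0.    0.   -0.14]
```

>>> {"api": "apply_moves", "payload": {
  "moves": [
    [[40.1,16.8,3.6,0,0,-0.14,1],[40.1,16.8,3.6,0,0,-0.14,1],[40.1,16.8,3.6,0,0,-0.14,1],[40.1,16.8,3.6,0,0,-0.14,1],[40.1,16.8,3.6,0,0,-0.14,1],[40.1,16.8,3.6,0,0,-0.14,1],[40.1,16.8,3.6,0,0,-0.14,1],[40.1,16.8,3.6,0,0,-0.14,1]]
  ]
}}

```text
time_s: 1.7
eef_pos: [0.5189, 0.1923, 0.2024]
eef_rot: [-0.0, 0.664, 0.748, -0.0]
wrist_force: [1.0, -1.3, 0.2]
opening: 1.001
```

```bash
python3 -c "
from h import *
go([.5312,.2258,.20],97.1)"
```

```text
t 1.7 pos [0.5189 0.1923 0.2024] op 1.001 F [ 0.99 -1.27  0.2 ] tq [-0.016 -0.024 -0.028]
row [3.18 1.62 0.24] [-0.     0.    -0.005]
```

>>> {"api": "apply_moves", "payload": {
  "moves": [
    [[3.2,1.6,0.2,0,0,0,1],[3.2,1.6,3,0,0,0,1],[3.2,1.6,6,0,0,0,1],[3.2,1.6,9,0,0,0,1],[3.2,1.6,10,0,0,0,1],[3.2,1.6,10,0,0,0,1]]
  ]
}}

```text
time_s: 2.3
eef_pos: [0.5294, 0.2234, 0.1011]
eef_rot: [-0.001, 0.664, 0.748, -0.002]
wrist_force: [0.3, -0.7, -0.3]
opening: 0.995
```

```bash
python3 - <<'E'
from h import *
go([.5312,.2258,.069],97.1)
s=camera("side")[:,:,::-1]; t=camera("top")[:,:,::-1]
z=lambda i,x,y,w,h,k:cv2.resize(i[y:y+h,x:x+w],None,fx=k,fy=k,interpolation=cv2.INTER_CUBIC)
cv2.imwrite("pics/a.png",np.hstack([z(s,210,200,130,150,3),z(t,110,180,130,150,3)]))
print(proj("side",[[.5312,.2258,.077],[.5312,.2258,.11]]),proj("top",[[.5312,.2258,.077]]))
E
```

```text
t 2.3 pos [0.5294 0.2234 0.1011] op 0.995 F [ 0.26 -0.73 -0.31] tq [ 0.016  0.007 -0.002]
row [0.22 0.23 3.21] [-0.004  0.    -0.006]
[[268.72685806 269.90571265]
 [268.21585134 259.20598237]] [[173.68182704 236.96112508]]
```

View pics/a.png

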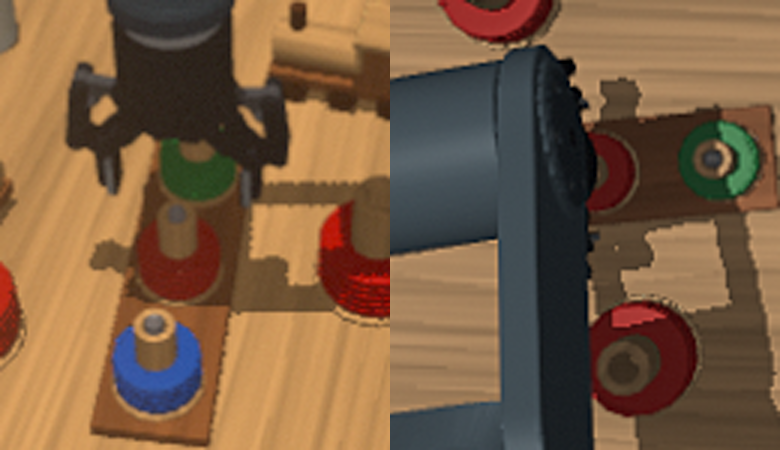

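The gripper is centred over the red bobbin with the jaws across the rack, and both neighbours are clear of it. I'll go down now.

>>> {"api": "apply_moves", "payload": {
  "moves": [
    [[0,0,1,0,0,0,1],[0,0,2,0,0,0,1],[0,0,3,0,0,0,1],[0,0,3,0,0,0,1],[0,0,3,0,0,0,1]]
  ]
}}

```text
time_s: 2.9
eef_pos: [0.5305, 0.2237, 0.0724]
eef_rot: [-0.0, 0.664, 0.748, -0.0]
wrist_force: [-0.7, -0.4, -0.6]
opening: 1.0
```

```bash
python3 -c "
from h import *
go([.5312,.2258,.070],97.1)"
```

```text
t 2.9 pos [0.5305 0.2237 0.0724] op 1.0 F [-0.7  -0.36 -0.65] tq [ 0.001 -0.042  0.005]
row [0.2  0.09 0.24] [-0.001  0.    -0.006]
```

>>> {"api": "apply_moves", "payload": {
  "moves": [
    [[0.2,0.1,0.2,0,0,0,1],[0.2,0.1,0.2,0,0,0,0.6],[0.2,0.1,0.2,0,0,0,0.4],[0.2,0.1,0.2,0,0,0,0],[0.2,0.1,0.2,0,0,0,0],[0.2,0.1,0.2,0,0,0,0],[0.2,0.1,0.2,0,0,0,0],[0.2,0.1,0.2,0,0,0,0]]
  ]
}}

```text
time_s: 3.7
eef_pos: [0.5319, 0.2259, 0.0713]
eef_rot: [0.0, 0.664, 0.748, 0.0]
wrist_force: [-0.1, 1.1, 3.1]
opening: 0.299
```

>>> {"api": "apply_moves", "payload": {
  "moves": [
    [[0,0,0,0,0,0,0],[0,0,0,0,0,0,0],[0,0,0,0,0,0,0]]
  ]
}}

```text
time_s: 4.0
eef_pos: [0.532, 0.2259, 0.0713]
eef_rot: [0.0, 0.664, 0.748, 0.0]
wrist_force: [0.7, -0.4, 5.2]
opening: 0.303
```

```bash
python3 -c "
from h import *
go([.5312,.2258,.070],97.1)"
```

```text
t 4.0 pos [0.532  0.2259 0.0713] op 0.303 F [ 0.69 -0.42  5.23] tq [-0.037 -0.029 -0.011]
row [-0.   -0.08  0.13] [ 0.001 -0.    -0.006]
```

>>> {"api": "apply_moves", "payload": {
  "moves": [
    [[0,0,-0.4,0,0,0,0],[0,0,-1,0,0,0,0],[0,0,-1.5,0,0,0,0],[0,0,-2,0,0,0,0],[0,0,-2.5,0,0,0,0],[0,0,-3,0,0,0,0]]
  ]
}}

```text
time_s: 4.6
eef_pos: [0.5316, 0.2259, 0.1014]
eef_rot: [-0.0, 0.664, 0.748, 0.0]
wrist_force: [0.7, 0.6, -1.1]
opening: 0.299
```

```bash
python3 -c "
from h import *
go([.532,.2259,.183],97.1)"
```

```text
t 4.6 pos [0.5316 0.2259 0.1014] op 0.299 F [ 0.7   0.59 -1.09] tq [ 0.004 -0.027  0.042]
row [-0.    0.04 -8.16] [ 0.    -0.    -0.006]
```

>>> {"api": "apply_moves", "payload": {
  "moves": [
    [[0,0,-1,0,0,0,0],[0,0,-2,0,0,0,0],[0,0,-3,0,0,0,0],[0,0,-4,0,0,0,0],[0,0,-5.5,0,0,0,0],[0,0,-7,0,0,0,0],[0,0,-8.5,0,0,0,0],[0,0,-9.5,0,0,0,0]]
  ]
}}

```text
time_s: 5.4
eef_pos: [0.5323, 0.226, 0.1982]
eef_rot: [0.001, 0.664, 0.748, 0.001]
wrist_force: [0.4, -1.3, -1.9]
opening: 0.298
```

```bash
python3 -c "
from h import *
go([.5506,-.188,.20],97.1)
s=camera('side')[:,:,::-1]; t=camera('top')[:,:,::-1]
cv2.imwrite('pics/s1.png',s)
z=lambda i,x,y,w,h,k:cv2.resize(i[y:y+h,x:x+w],None,fx=k,fy=k,interpolation=cv2.INTER_CUBIC)
cv2.imwrite('pics/b.png',np.hstack([z(s,210,170,130,150,4),z(t,120,190,65,150,4)]))"
```

```text
t 5.4 pos [0.5323 0.226  0.1982] op 0.298 F [ 0.39 -1.26 -1.87] tq [ 0.007 -0.041 -0.006]
row [-41.33  -3.05  -0.2 ] [ 0.002 -0.    -0.006]
```

View pics/b.png

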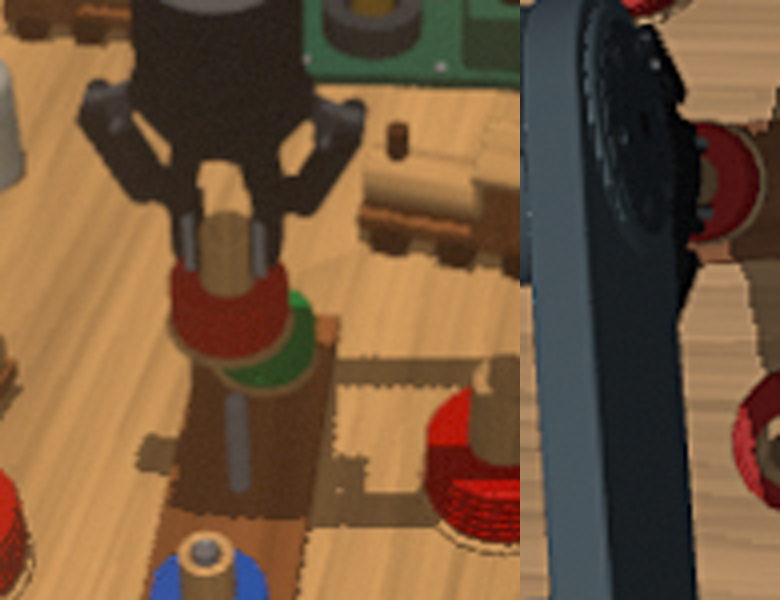

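The bobbin is lifted clear and upright, with its underside well above the post tip. The other bobbins are undisturbed. Next I'll measure its lateral offset from the TCP and cross-check the winder axis using the collar.

```bash
cat >> h.py <<'E'
def cyl(x,y,zs,r):
    a=np.linspace(0,2*np.pi,73); return np.vstack([np.c_[x+r*np.cos(a),y+r*np.sin(a),0*a+z] for z in zs])
def ext(n,P): p=proj(n,P); return np.r_[p.min(0),p.max(0)].round(1)
def redmask(n,i,near):
    h=cv2.cvtColor(i,cv2.COLOR_BGR2HSV); m=cv2.inRange(h,(0,150,30),(8,255,255))|cv2.inRange(h,(172,150,30),(180,255,255))
    k,l,st,ce=cv2.connectedComponentsWithStats(m); j=1+np.argmin(np.hypot(*(ce[1:]-near).T)+1e3*(st[1:,4]<40)); s=st[j]
    return s, [s[0]-.5,s[1]-.5,s[0]+s[2]-.5,s[1]+s[3]-.5]
E
python3 - <<'E'
from h import *
np.set_printoptions(precision=4,suppress=True)
s=cv2.imread("pics/s1.png"); o=get_obs()["eef_pos"]; u=o[2]-.0593
print("held red",redmask("side",s,(267,248))[1],"pred",ext("side",cyl(o[0],o[1],[u+.004,u+.033],.029)))
print("1mm x,y:",proj("side",[o,o+[.001,0,0],o+[0,.001,0]])@np.eye(2))
s0=cv2.imread("pics/side0.png"); t0=cv2.imread("pics/top0.png")
print("rack red",redmask("side",s0,(269,287))[1],"pred",ext("side",cyl(.5312,.2258,[.016,.045],.029)))
# collar
for n,i,near in(("top",t0,(365,233)),("side",s0,(303,180))):
    h=cv2.cvtColor(i,cv2.COLOR_BGR2HSV)
    m=cv2.inRange(h,(0,0,30),(180,60,90)) if n=="top" else cv2.inRange(h,(0,40,25),(30,140,85))
    r=np.zeros_like(m); x,y=near; r[y-22:y+22,x-20:x+20]=255; m&=r
    k,l,st,ce=cv2.connectedComponentsWithStats(m); j=1+np.argmax(st[1:,4]); q=st[j]
    print(n,"collar",[q[0]-.5,q[1]-.5,q[0]+q[2]-.5,q[1]+q[3]-.5],"pred",ext(n,cyl(.5500,-.188,[.012,.04],.036)))
E
```

```text
held red [np.float64(252.5), np.float64(234.5), np.float64(281.5), np.float64(258.5)] pred [251.6 227.5 281.4 258.6]
1mm x,y: [[265.9026 227.9007]
 [265.4032 227.8162]
 [265.7598 228.2481]]
rack red [np.float64(255.5), np.float64(272.5), np.float64(282.5), np.float64(299.5)] pred [255.7 269.6 282.9 299. ]
top collar [np.float64(349.5), np.float64(217.5), np.float64(380.5), np.float64(248.5)] pred [345.4 217.4 379.5 249.8]
side collar [np.float64(290.5), np.float64(164.5), np.float64(314.5), np.float64(184.5)] pred [289.5 162.5 314.9 185.5]
```

```bash
python3 - <<'E'
from h import *
for y in(-.188,-.190,-.192): print(y,ext("top",cyl(.55,y,[.04],.036)),ext("top",cyl(.55,y,[.012],.036)),ext("side",cyl(.55,y,[.04],.036)))
t=cv2.imread("pics/top0.png"); s=cv2.imread("pics/side0.png")
print("top row233",[tuple(map(int,v)) for v in t[233,343:386]])
print(proj("top",[[.55,-.188,.09],[.55,-.188,.06]]),proj("side",[[.55,-.188,.09],[.55,-.188,.06]]))
a=cv2.resize(t[210:260,335:400],None,fx=8,fy=8,interpolation=cv2.INTER_NEAREST); b=cv2.resize(s[145:195,275:305+20],None,fx=5,fy=8,interpolation=cv2.INTER_NEAREST)
cv2.imwrite("pics/c.png",np.hstack([a,b]))
E
```

```text
-0.188 [347.4 217.4 379.5 249.8] [345.4 218.2 376.6 249.7] [289.5 162.5 314.9 177.5]
-0.19 [348.3 217.4 380.3 249.8] [346.3 218.2 377.5 249.7] [289.7 162.1 315.1 177.1]
-0.192 [349.2 217.4 381.2 249.8] [347.2 218.2 378.4 249.7] [289.8 161.8 315.2 176.7]
top row233 [(60, 79, 46), (61, 79, 48), (60, 77, 45), (64, 82, 49), (47, 59, 37), (20, 23, 18), (26, 25, 26), (59, 59, 59), (62, 61, 61), (57, 58, 57), (56, 56, 56), (54, 54, 53), (56, 54, 54), (43, 52, 41), (20, 39, 49), (14, 36, 48), (19, 34, 44), (38, 70, 90), (63, 112, 145), (64, 114, 146), (62, 113, 145), (62, 111, 141), (17, 35, 45), (12, 27, 36), (32, 60, 78), (32, 59, 75), (39, 72, 93), (54, 96, 123), (35, 64, 83), (61, 110, 142), (62, 116, 152), (37, 45, 49), (60, 57, 54), (57, 56, 56), (53, 54, 52), (52, 53, 52), (52, 52, 53), (48, 48, 49), (45, 56, 36), (58, 75, 42), (55, 70, 34), (65, 86, 86), (86, 121, 161)]
[[368.07019628 232.93977018]
 [365.25196842 233.31452735]] [[302.50341649 155.20278658]
 [302.32997166 164.08215863]]
```

View pics/c.png

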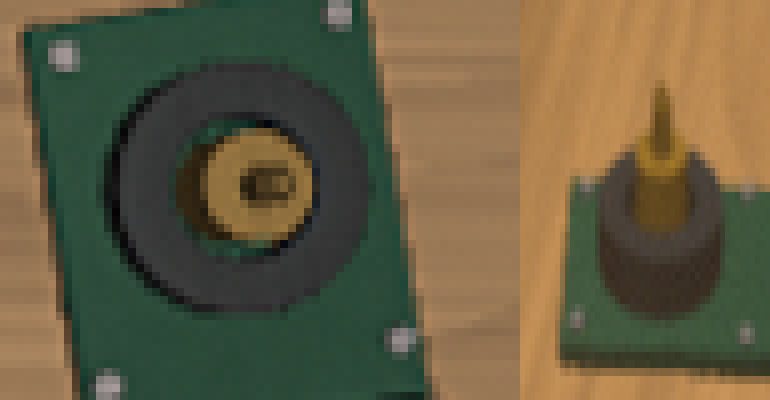

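```bash
python3 - <<'E'
from h import *
t=cv2.imread("pics/top0.png")
print("top rack red",redmask("top",t,(177,237))[1],"pred",ext("top",cyl(.5318,.2259,[.045],.029)),ext("top",cyl(.5318,.2259,[.016],.029)))
print("neck",ext("top",cyl(.5318,.2259,[.077],.014)),ext("top",cyl(.5318,.2259,[.012,.016],.032)))
print([tuple(map(int,v)) for v in t[237,160:196]])
go([.5505,-.191,.20],97.1)
E
```

```text
top rack red [np.float64(162.5), np.float64(223.5), np.float64(191.5), np.float64(250.5)] pred [163.9 223.9 189.8 250.1] [166.9 224.5 192.1 249.9]
neck [167.2 230.2 180.1 243.2] [165.6 223.2 193.7 251.3]
[(48, 72, 112), (49, 73, 112), (51, 77, 111), (37, 54, 111), (24, 25, 119), (38, 39, 143), (37, 36, 148), (91, 126, 162), (104, 148, 173), (73, 106, 134), (43, 53, 64), (125, 126, 127), (165, 168, 173), (125, 128, 133), (71, 71, 73), (57, 55, 56), (28, 22, 18), (88, 123, 146), (99, 138, 176), (69, 98, 125), (30, 44, 55), (31, 43, 53), (23, 35, 52), (8, 9, 58), (50, 53, 164), (47, 50, 154), (47, 50, 154), (48, 52, 157), (54, 58, 167), (17, 16, 90), (6, 8, 57), (14, 18, 50), (43, 61, 71), (24, 37, 54), (56, 83, 129), (52, 78, 121)]
t 5.5 pos [0.5328 0.2261 0.1983] op 0.301 F [ 0.99 -0.22 -1.49] tq [-0.037 -0.004 -0.062]
row [-41.63  -3.15  -0.2 ] [ 0.004 -0.    -0.006]
```

>>> {"api": "apply_moves", "payload": {
  "moves": [
    [[-2,-0.2,0,0,0,0,0],[-5,-0.4,0,0,0,0,0],[-9,-0.7,0,0,0,0,0],[-13,-1,0,0,0,0,0],[-17,-1.3,0,0,0,0,0],[-21,-1.6,0,0,0,0,0],[-25,-1.9,0,0,0,0,0],[-29,-2.2,0,0,0,0,0]]
  ]
}}

```text
time_s: 6.3
eef_pos: [0.5433, -0.0662, 0.1953]
eef_rot: [-0.001, 0.664, 0.748, -0.0]
wrist_force: [1.1, 0.7, -0.9]
opening: 0.3
```

>>> {"api": "apply_moves", "payload": {
  "moves": [
    [[-4,-0.3,0,0,0,0,0],[-7,-0.5,0,0,0,0,0],[-10,-0.8,0,0,0,0,0],[-11.5,-0.9,0,0,0,0,0],[-12.5,-0.9,0,0,0,0,0],[-12.5,-0.9,0,0,0,0,0],[-12.5,-0.9,0,0,0,0,0]]
  ]
}}

```text
time_s: 7.0
eef_pos: [0.5496, -0.1888, 0.1956]
eef_rot: [-0.0, 0.664, 0.748, 0.0]
wrist_force: [-1.1, 0.1, -1.1]
opening: 0.298
```

```bash
python3 - <<'E'
from h import *
go([.5505,-.191,.16],97.1)
E
```

```text
t 7.0 pos [ 0.5496 -0.1888  0.1956] op 0.298 F [-1.14  0.09 -1.08] tq [-0.018  0.035  0.016]
row [-0.23  0.06  3.56] [-0.    -0.001 -0.005]
```

>>> {"api": "apply_moves", "payload": {
  "moves": [
    [[-0.2,0.1,0.7,0,0,0,0],[-0.2,0.1,1.8,0,0,0,0],[-0.2,0.1,2.8,0,0,0,0],[-0.2,0.1,3.5,0,0,0,0],[-0.2,0.1,3.5,0,0,0,0],[-0.2,0.1,3.5,0,0,0,0]]
  ]
}}

```text
time_s: 7.6
eef_pos: [0.5508, -0.1916, 0.1606]
eef_rot: [-0.0, 0.664, 0.748, -0.0]
wrist_force: [0.1, 0.3, -1.2]
opening: 0.3
```

```bash
python3 - <<'E'
from h import *
go([.5505,-.191,.16],97.1)
s=camera("side")[:,:,::-1]; t=camera("top")[:,:,::-1]; o=get_obs()["eef_pos"]; u=o[2]-.0593
print("held",redmask("side",s,(302,150))[1],"pred",ext("side",cyl(o[0],o[1],[u+.004,u+.033],.029)), ext("side",cyl(o[0],o[1],[u],.032)))
z=lambda i,x,y,w,h,kx:cv2.resize(i[y:y+h,x:x+w],None,fx=kx,fy=kx,interpolation=cv2.INTER_CUBIC)
cv2.imwrite("pics/d.png",np.hstack([z(s,265,110,75,95,6),z(t,325,190,55,95,6)]))
E
```

```text
t 7.6 pos [ 0.5508 -0.1916  0.1606] op 0.3 F [ 0.12  0.32 -1.24] tq [-0.054 -0.016  0.02 ]
row [ 0.07 -0.02  0.06] [-0.    -0.    -0.006]
held [np.float64(292.5), np.float64(138.5), np.float64(313.5), np.float64(155.5)] pred [291.9 134.9 313.4 155.5] [290.8 144.4 314.1 157.3]
```

View pics/d.png

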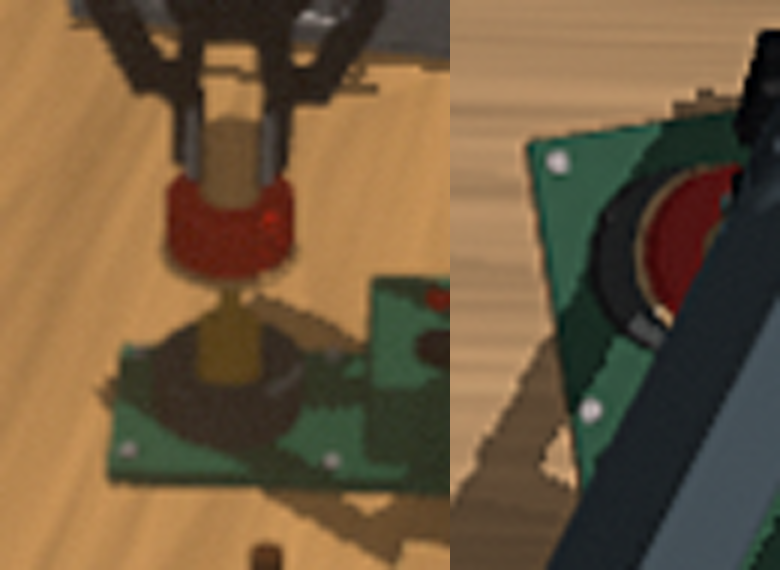

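The bobbin is above the nose and on its axis in the side view: bobbin centre column about 230, nose about 231 in the crop. I'll lower it slowly and watch the forces.

>>> {"api": "apply_moves", "payload": {
  "moves": [
    [[0,0,0.5,0,0,0,0],[0,0,1,0,0,0,0],[0,0,1.3,0,0,0,0],[0,0,1.6,0,0,0,0],[0,0,1.6,0,0,0,0]]
  ]
}}

```text
time_s: 8.2
eef_pos: [0.5505, -0.1916, 0.1442]
eef_rot: [-0.001, 0.664, 0.748, -0.0]
wrist_force: [-0.1, 0.3, -1.1]
opening: 0.297
```

```bash
python3 - <<'E'
from h import *
go([.5505,-.191,.125],97.1)
E
```

```text
t 8.2 pos [ 0.5505 -0.1916  0.1442] op 0.297 F [-0.08  0.33 -1.09] tq [-0.01  -0.018  0.048]
row [0.06 0.   1.92] [-0.001 -0.001 -0.006]
```

>>> {"api": "apply_moves", "payload": {
  "moves": [
    [[0,0,0.4,0,0,0,0],[0,0,0.8,0,0,0,0],[0,0,1.2,0,0,0,0],[0,0,1.6,0,0,0,0],[0,0,1.9,0,0,0,0],[0,0,1.9,0,0,0,0]]
  ]
}}

```text
time_s: 8.8
eef_pos: [0.5505, -0.1916, 0.1253]
eef_rot: [-0.001, 0.664, 0.748, -0.0]
wrist_force: [0.6, -0.1, -1.0]
opening: 0.304
```

```bash
python3 - <<'E'
from h import *
go([.5505,-.191,.1],97.1)
E
```

```text
t 8.8 pos [ 0.5505 -0.1916  0.1253] op 0.304 F [ 0.64 -0.15 -0.99] tq [-0.007 -0.034 -0.032]
row [0.06 0.   2.53] [-0.001 -0.001 -0.006]
```

>>> {"api": "apply_moves", "payload": {
  "moves": [
    [[0,0,0.3,0,0,0,0],[0,0,0.6,0,0,0,0],[0,0,0.8,0,0,0,0],[0,0,1.0,0,0,0,0],[0,0,1.0,0,0,0,0]]
  ]
}}

```text
time_s: 9.3
eef_pos: [0.551, -0.1918, 0.116]
eef_rot: [0.0, 0.664, 0.748, 0.0]
wrist_force: [-0.9, 1.1, 1.1]
opening: 0.297
```

```bash
python3 - <<'E'
from h import *
go([.5505,-.191,.0993],97.1)
E
```

```text
t 9.3 pos [ 0.551  -0.1918  0.116 ] op 0.297 F [-0.93  1.07  1.14] tq [0.084 0.154 0.001]
row [ 0.09 -0.04  1.67] [ 0.     0.    -0.006]
```

>>> {"api": "apply_moves", "payload": {
  "moves": [
    [[0,0,0.3,0,0,0,0],[0,0,0.6,0,0,0,0],[0,0,0.9,0,0,0,0],[0,0,1.2,0,0,0,0],[0,0,1.3,0,0,0,0],[0,0,1.3,0,0,0,0]]
  ]
}}

```text
time_s: 9.9
eef_pos: [0.5511, -0.1919, 0.1031]
eef_rot: [0.0, 0.664, 0.748, 0.0]
wrist_force: [-1.2, 0.2, 6.2]
opening: 0.299
```

```bash
python3 - <<'E'
from h import *
go([.5505,-.191,.0993],97.1)
E
```

```text
t 9.9 pos [ 0.5511 -0.1919  0.1031] op 0.299 F [-1.24  0.16  6.15] tq [0.132 0.293 0.044]
row [ 0.09 -0.05  0.38] [ 0.     0.    -0.006]
```

>>> {"api": "apply_moves", "payload": {
  "moves": [
    [[0,-0.05,0.1,0,0,0,0],[0,-0.1,0.2,0,0,0,0],[0,-0.1,0.3,0,0,0,0],[0,-0.1,0.4,0,0,0,0],[0,-0.1,0.4,0,0,0,0],[0,-0.1,0.4,0,0,0,0]]
  ]
}}

```text
time_s: 10.5
eef_pos: [0.551, -0.192, 0.0997]
eef_rot: [0.001, 0.664, 0.748, 0.001]
wrist_force: [2.1, 1.5, 6.7]
opening: 0.301
```

```bash
python3 - <<'E'
from h import *
go([.5505,-.191,.0993],97.1)
E
```

```text
t 10.5 pos [ 0.551  -0.192   0.0997] op 0.301 F [2.09 1.52 6.67] tq [ 0.371 -0.115 -0.002]
row [ 0.1  -0.03  0.04] [ 0.002  0.001 -0.006]
```

>>> {"api": "apply_moves", "payload": {
  "moves": [
    [[0.05,0.05,0.05,0,0,0,0],[0.05,0.05,0.1,0,0,0,0],[0.05,0.05,0.15,0,0,0,0],[0.05,0.05,0.15,0,0,0,0],[0.05,0.05,0.15,0,0,0,0]]
  ]
}}

```text
time_s: 11.0
eef_pos: [0.5511, -0.1919, 0.0993]
eef_rot: [0.001, 0.664, 0.748, 0.0]
wrist_force: [-4.2, 1.9, 14.8]
opening: 0.294
```

```bash
python3 - <<'E'
from h import *
go([.5505,-.191,.0993],97.1)
E
```

```text
t 11.0 pos [ 0.5511 -0.1919  0.0993] op 0.294 F [-4.16  1.94 14.76] tq [ 0.298  0.9   -0.037]
row [ 0.1  -0.05 -0.  ] [ 0.001  0.001 -0.006]
```

>>> {"api": "apply_moves", "payload": {
  "moves": [
    [[0.03,-0.03,0.05,0,0,0,0],[0.03,-0.03,0.05,0,0,0,0],[0.03,-0.03,0.05,0,0,0,0],[0.03,-0.03,0.05,0,0,0,0]]
  ]
}}

```text
time_s: 11.4
eef_pos: [0.5511, -0.1919, 0.0993]
eef_rot: [0.001, 0.664, 0.748, 0.0]
wrist_force: [-4.4, 1.9, 17.8]
opening: 0.308
```

```bash
python3 - <<'E'
from h import *
go([.5505,-.191,.0993],97.1)
s=camera("side")[:,:,::-1]; o=get_obs()["eef_pos"]
print("held",redmask("side",s,(302,165))[1],"pred home",ext("side",cyl(o[0],o[1],[.044,.073],.029)))
cv2.imwrite("pics/e.png",cv2.resize(s[110:205,250:350],None,fx=6,fy=6,interpolation=cv2.INTER_CUBIC))
E
```

```text
t 11.4 pos [ 0.5511 -0.1919  0.0993] op 0.308 F [-4.41  1.95 17.77] tq [0.322 0.91  0.031]
row [ 0.09 -0.05 -0.  ] [ 0.002  0.002 -0.006]
held [np.float64(292.5), np.float64(157.5), np.float64(313.5), np.float64(174.5)] pred home [291.9 153.6 312.7 174. ]
```

View pics/e.png

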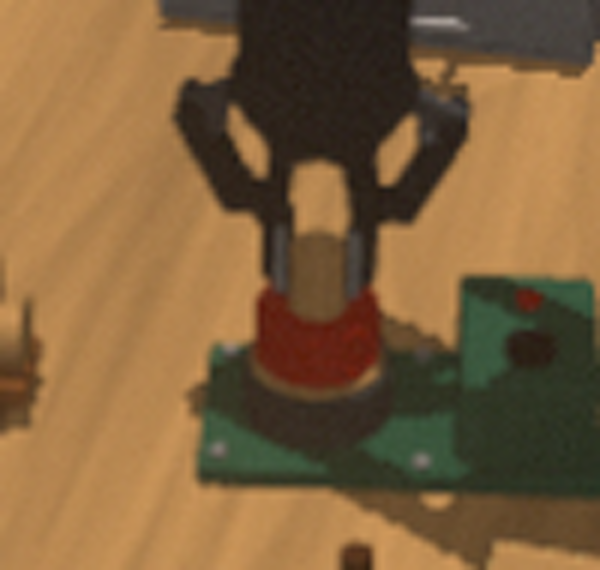

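The bobbin is seated flat on the collar (centre about (318,385) in the crop), upright, with about 18 N of push. I'll hold for a moment to confirm it's stable, then hand in.

>>> {"api": "apply_moves", "payload": {
  "moves": [
    [[0,0,0,0,0,0,0],[0,0,0,0,0,0,0],[0,0,0,0,0,0,0],[0,0,0,0,0,0,0],[0,0,0,0,0,0,0],[0,0,0,0,0,0,0]]
  ]
}}

```text
time_s: 12.05
eef_pos: [0.5511, -0.1919, 0.0993]
eef_rot: [0.001, 0.664, 0.748, 0.0]
wrist_force: [-4.5, 1.1, 18.0]
opening: 0.301
```

```bash
python3 - <<'E'
from h import *
go([.5505,-.191,.0993],97.1)
F=get_obs()["wrist_force"][2]
if 13<F<23: print(hand_in())
E
```

```text
t 12.05 pos [ 0.5511 -0.1919  0.0993] op 0.301 F [-4.53  1.13 18.04] tq [ 0.313  0.913 -0.029]
row [ 0.09 -0.05 -0.  ] [ 0.002  0.002 -0.006]
the job is handed in; nothing more can be done
None
```

I lifted the red bobbin off the middle rack post, set it over the winder's nose and pressed it down onto the stop collar. The arm is still gripping it and holding the push, and I handed the job in at 12 s.

**Last checks:**
- **Seating:** the tool stopped at z = 99.3 mm. With the grasp height I measured, that puts the bobbin's underside at 40 mm, level with the collar top. The last side view shows the bobbin sitting flat and upright on the collar, and its winding lies within about 1 pixel of where it should be when home.
- **Push:** the downward push held steady at about 18 N over the last 0.6 s, inside the 12–25 N range.
- **Side load:** about 4.5 N sideways remained, and a small correction did not remove it. The tool's measured position is also about 1 mm from my estimate of the plunger axis, which is within the camera calibration error and the nose clearance.
- **Other objects:** I saw nothing else disturbed in the pictures, but I did not take a last full-scene picture of the rack, engines and glue bottle.

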